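# Shelve the parcels in order of height

## Task

Put the four small parcels standing on the bench (brown, white, green and orange) up on the low yellow shelf, one in the middle of each white outlined bay, in order of height: the tallest next to the blue sign, stepping down to the shortest at the other end. Leave each standing upright and square to its bay, with its broad sides facing the front and back of the shelf, and let go of it. Do not tip any parcel over on the way, nor knock over the sanitiser bottle.

Things in the scene. Friction and masses are not known exactly. Their poses are not given: they have to be found in the camera images.
- parcel_kraft: small parcel, plain brown kraft carton with a pale tan tape strip: the tallest. Closed rigid box standing on the bench, 52 mm deep (its x, the side to grip) x 68 mm wide (its y) x 140 mm tall, small white label on top; 0.1 to 0.4 kg. Origin: centre of its underside; z up. It starts upright, turned up to about 0.5 rad either way from facing the robot.
- parcel_white: small parcel, white carton with a blue tape strip: second tallest. Closed rigid box standing on the bench, 52 mm deep (its x, the side to grip) x 68 mm wide (its y) x 112 mm tall, small white label on top; 0.1 to 0.4 kg. Origin: centre of its underside; z up. It starts upright, turned up to about 0.5 rad either way from facing the robot.
- parcel_green: small parcel, green carton with a pale tape strip: third tallest. Closed rigid box standing on the bench, 52 mm deep (its x, the side to grip) x 68 mm wide (its y) x 86 mm tall, small white label on top; 0.1 to 0.4 kg. Origin: centre of its underside; z up. It starts upright, turned up to about 0.5 rad either way from facing the robot.
- parcel_orange: small parcel, orange carton with a cream tape strip: the shortest. Closed rigid box standing on the bench, 52 mm deep (its x, the side to grip) x 68 mm wide (its y) x 60 mm tall, small white label on top; 0.1 to 0.4 kg. Origin: centre of its underside; z up. It starts upright, turned up to about 0.5 rad either way from facing the robot.
- bay_1: bay 1: a white square outline, 82 mm across, flat on top of the low yellow shelf. Bays 1 to 4 run from its left (+y) end to its right, 92 mm apart. Origin: its centre on the shelf top, 60 mm above the bench; x points to the back of the shelf, y along the row towards bay 1. Fixed. The shelf is solid, 540 mm long, 150 mm deep, open above.
- bay_2: bay 2: a white square outline, 82 mm across, flat on top of the low yellow shelf. Bays 1 to 4 run from its left (+y) end to its right, 92 mm apart. Origin: its centre on the shelf top, 60 mm above the bench; x points to the back of the shelf, y along the row towards bay 1. Fixed.
- bay_3: bay 3: a white square outline, 82 mm across, flat on top of the low yellow shelf. Bays 1 to 4 run from its left (+y) end to its right, 92 mm apart. Origin: its centre on the shelf top, 60 mm above the bench; x points to the back of the shelf, y along the row towards bay 1. Fixed.
- bay_4: bay 4: a white square outline, 82 mm across, flat on top of the low yellow shelf. Bays 1 to 4 run from its left (+y) end to its right, 92 mm apart. Origin: its centre on the shelf top, 60 mm above the bench; x points to the back of the shelf, y along the row towards bay 1. Fixed.
- sign: blue tent-shaped sign, 56 mm wide, 70 mm high, fixed on the shelf top at one end of the row, 90 mm beyond the centre of the end bay: beside bay 1 or beside bay 4, differing from start to start (a loose roll of red stickers, 58 mm across, 36 mm high, lies at the other end). Origin: centre of its foot, on the shelf top.
- bottle: pump bottle of hand sanitiser, pale with a teal band and white pump, 42 mm in diameter and 135 mm high, loose, standing on the bench among the parcels. Origin: centre of its underside. A tape roll (48 mm across, 24 mm high) and a yellow box knife (135 mm long, 17 mm high) lie loose between the parcels too.

How it is judged:
By the outcome, as a careful person would: the job done as asked, in the order asked, and still so for the second after the job is handed in, with the robot touching nothing.
It also fails if it takes over 118 s, if anything falls off the work surface, if the arm or the gripper's body presses on something with over 40 N, if the wrist force passes 120 N, or if a joint passes its speed limit or range.

## Robot

A 6-joint arm with a two-finger parallel gripper is mounted at the origin on the work surface. World frame = base frame: x ahead of the robot, y to its left, z up, the work surface at z = 0. Lengths are in m, angles in rad, forces in N, time in s.
With the tool pointing down it reaches from about 0.35 to 0.85 m from the base axis. Payload 8.1 kg.
Tool frame: the origin (TCP) lies midway between the tips of the shut fingers; the grasp point (between the pads) lies 19 mm behind it (robot.grip_point_offset is the distance from the TCP to the grasp point, in m); z points along the fingers, y is the line along which they close (so a half turn about z gives the same grasp; the last joint's range is limited). The gripper opens to 93 mm and grips with 3 to 60 N. Pads are 15 mm wide; open, the fingers measure 128 mm over their backs; the gripper's body (75 mm by 188 mm) begins 65 mm behind the grasp point.
Start: joints at [1.025, 0.13, 1.488, -0, 1.523, -0.085], TCP at [0.267, 0.537, 0.219] pointing down, gripper open.
Joint ranges: [-2.96, 2.96], [-0.89, 2.26], [0.02, 2.5], [-1.34, 4.48], [0, 2.73], [-2.66, 2.66]. Speed limits (rad/s): [2.39, 2.39, 2.79, 3.14, 3.14, 3.14].

## Interface

Orientations are given as a rotation vector (axis times angle).
In Python, from plant import robot, read_camera, job gives the robot as it stands.
- The arm moves only by the shell command python3 -m inch 'ROWS' [FORCE]. ROWS is JSON, one flat list of numbers, 5 for each row, row after row: the shift along the world's x, y, z in mm, then the turn about the world's z in degrees, then the opening in per cent of the stroke, from 0 (shut) to 100 (fully open). In form: [dx, dy, dz, yaw, hand, dx, dy, dz, yaw, hand, ...]. A call has 1 to 10 rows; each row is the pose to reach, as a shift and turn from the pose commanded when the call began; what a row does not reach only later rows make up. A row lasts 1/12 s, in which the tool goes at most 41.7 mm and 7.16 degrees, less where a joint would pass 70% of its speed; a pose out of reach is approached as far as the arm can. A call with a gripper value outside its range is refused whole. The fingers move at their own pace and stop on an object; FORCE is the grip in N (left out, the last holds). Time passes only in rows, so rows that repeat a pose let the fingers close. It gives the time, the measured TCP pose, the force, the opening and the grip force at its end, in the units of the state.
- robot.read_state(): the state, without advancing time (a new reading comes with each control period).
- read_camera(name): name is "scene" or "top" or "wrist"; returns a dict with "image" (400x640x3 uint8, blue, green, red), "K" (3x3 intrinsics, pixels), "extrinsics" (4x4, takes a point from world to camera coordinates); the wrist camera has in their place "mount" (4x4, takes a point from camera to tool coordinates, whose origin is the TCP and whose axes are the flange's). Camera axes: x right, y down, z forward; pixel columns grow to the right and rows downward; lengths in m; the calibration is good to about 2 mm. A picture is of the moment at which its call begins: read the wrist's pose just before it. There is no depth.
- job.close_job(): hands the job in; it is judged then, once.
The state is a dict: "t": time; "q": joint angles; "dq": joint speeds; "joint_torque": joint torques, N m; "tool_pos": TCP position; "orientation": TCP orientation; "force": force on the tool from outside, world axes, zero at the start; "wrist_torque": the same for the moment, N m; "opening": finger opening in m; "gripper_force": force on a finger pad.
Only numpy, scipy, OpenCV 4.12 (cv2) and the standard library are available. Lean on these libraries where they do the work, as an engineer would, in place of code of your own. Each camera call takes 0.05 s, during which the arm holds its last target. There are 200 camera calls.

## Working session

There is one attempt and no reset: what is moved stays moved. The work goes in short steps, Python scripts to look and compute and a shell command to move; the robot and the scene stay as the last step left them, time stands still between calls to the robot, and variables do not carry over. Pictures are saved under pics/ and viewed, at most 14 in all, crops included, and the job is handed in when it is done.

```bash
ls; mkdir -p pics
python3 - <<'E'
from plant import robot, read_camera
import cv2,numpy as np
s=robot.read_state();print(s['t'],s['tool_pos'],s['orientation'],s['opening'],robot.grip_point_offset)
for n in('scene','top'):
    c=read_camera(n);cv2.imwrite(f'pics/{n}0.png',c['image']);np.savez(f'pics/{n}0.npz',**c)
    print(n,c['K'].round(1).tolist(),c['extrinsics'].round(3).tolist())
E
```

```text
pics
0.0 [0.26648478 0.53691056 0.21758218] [-7.17288836e-01 -3.05801289e+00  2.82578996e-03] 0.09286115671157591 0.0188
scene [[487.8, 0.0, 314.9], [0.0, 487.8, 201.8], [0.0, 0.0, 1.0]] [[-0.035, 0.999, -0.009, 0.003], [0.837, 0.024, -0.547, -0.423], [-0.546, -0.026, -0.837, 1.529], [0.0, 0.0, 0.0, 1.0]]
top [[514.8, 0.0, 317.3], [0.0, 514.8, 203.9], [0.0, 0.0, 1.0]] [[-0.025, -0.999, -0.021, 0.034], [-0.992, 0.028, -0.125, 0.542], [0.126, 0.017, -0.992, 1.092], [0.0, 0.0, 0.0, 1.0]]
```

View pics/scene0.png

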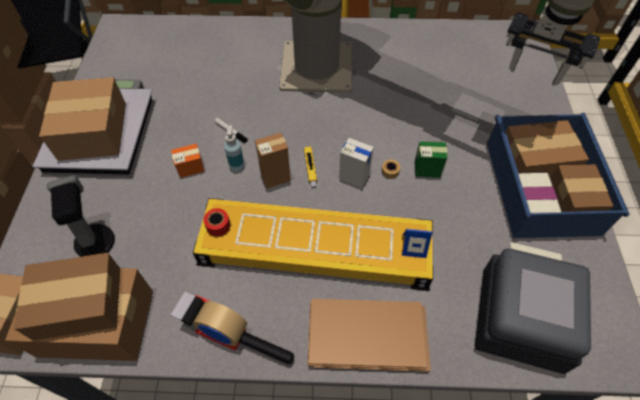

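View pics/top0.png

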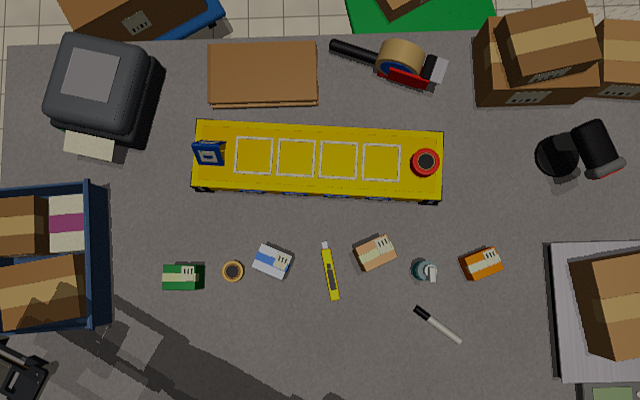

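Sign is at the left end in the top view (+y, about (208,153)), the red roll at (426,162), so the order is bay 1 kraft, 2 white, 3 green, 4 orange. The parcels from left to right in the top view are green (182,277), white (272,260), kraft (375,252) and orange (481,264), and the bottle is at (425,270). Next I'll measure them.

```bash
cat > h.py <<'E'
import cv2,numpy as np
from plant import robot,read_camera
def cast(px,K,E,z):
    px=np.asarray(px,float).reshape(-1,2);R=E[:3,:3];C=-R.T@E[:3,3]
    d=(R.T@np.linalg.inv(K)@np.c_[px,np.ones(len(px))].T).T
    return C+d*((z-C[2])/d[:,2])[:,None]
def proj(P,K,E):
    p=(E[:3,:3]@np.atleast_2d(P).T).T+E[:3,3];p=(K@p.T).T;return p[:,:2]/p[:,2:]
E
python3 - <<'E'
from h import *
c=np.load('pics/top0.npz');im,K,X=c['image'],c['K'],c['extrinsics']
hsv=cv2.cvtColor(im,cv2.COLOR_BGR2HSV)
# bays: inner yellow region bounded by white lines
y=cv2.inRange(hsv,(22,120,80),(35,255,255));y[:115]=0;y[205:]=0
n,l,st,ce=cv2.connectedComponentsWithStats(y,connectivity=4)
B=[]
for i in range(1,n):
    if 800<st[i,4]<3000:
        p=cast(ce[i],K,X,.06)[0];B.append(p[:2]);print(ce[i].round(1),st[i,4],p.round(4))
B=np.array(B);B=B[np.argsort(-B[:,1])]
d=B[0]-B[-1];print('row angle of y axis',np.degrees(np.arctan2(-d[0],d[1])),np.linalg.norm(d)/3)
cv2.imwrite('pics/crop.png',cv2.resize(im[230:320,150:520],None,fx=2.16,fy=2.16,interpolation=cv2.INTER_CUBIC))
big=cv2.resize(im[235:295,160:205],None,fx=6,fy=6,interpolation=cv2.INTER_CUBIC)
bs=[cv2.resize(im[235:295,a:a+56],None,fx=6,fy=6,interpolation=cv2.INTER_CUBIC) for a in(155,245,348,453)]
cv2.imwrite('pics/crops.png',cv2.resize(np.vstack([np.hstack(bs[:2]),np.hstack(bs[2:])]),(672,600)))
E
```

```text
[253.3 154.9] 1054 [0.6504 0.1552 0.06  ]
[295.6 157.2] 1055 [0.6425 0.0635 0.06  ]
[338.1 159.6] 1065 [ 0.6347 -0.0283  0.06  ]
[380.6 161.9] 1072 [ 0.6268 -0.1198  0.06  ]
row angle of y axis -4.902894264144319 0.09200643435064415
```

View pics/crops.png

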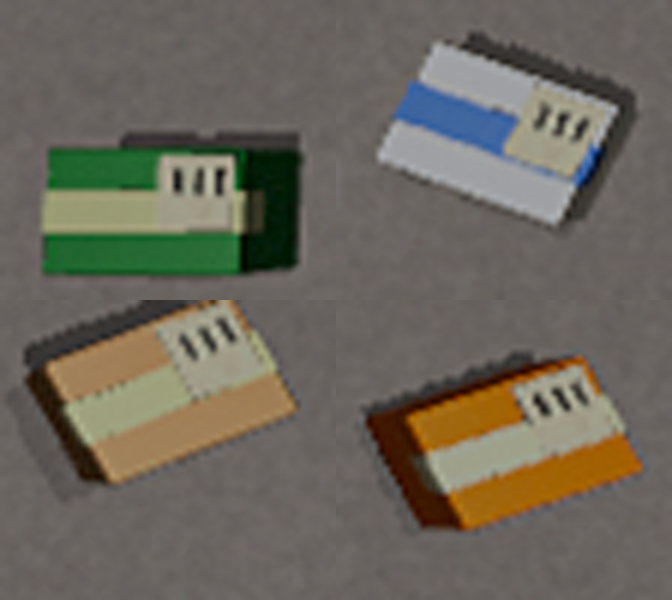

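The crops show the lit top faces clearly: green is nearly square to the robot, white is turned one way, and kraft and orange the other, with dark side faces. I'll segment the lit tops and cast them onto each height.

```bash
cat >> h.py <<'E'
def tops(im,K,X,spec):
    hsv=cv2.cvtColor(im,cv2.COLOR_BGR2HSV);S,V=hsv[...,1],hsv[...,2]
    m=(((S>80)&(V>115))|(V>150)).astype(np.uint8)
    out={}
    for n,(u,v,z) in spec.items():
        w=np.zeros_like(m);w[max(v-30,0):v+30,u-30:u+30]=m[max(v-30,0):v+30,u-30:u+30]
        cs=cv2.findContours(w,cv2.RETR_EXTERNAL,cv2.CHAIN_APPROX_NONE)[0]
        cs=max(cs,key=cv2.contourArea)
        P=cast(cs.reshape(-1,2),K,X,z)[:,:2]
        (cx,cy),(a,b),ang=cv2.minAreaRect((P*1000).astype(np.float32))
        q=cv2.boxPoints(((cx,cy),(a,b),ang));e=max((q[1]-q[0],q[2]-q[1]),key=np.linalg.norm)
        if e[1]<0:e=-e
        out[n]=(cx,cy,np.degrees(np.arctan2(-e[0],e[1])),max(a,b),min(a,b))
    return out
E
python3 - <<'E'
from h import *
c=np.load('pics/top0.npz')
for n,r in tops(c['image'],c['K'],c['extrinsics'],dict(green=(178,275,.086),white=(272,260,.112),kraft=(375,252,.14),orange=(484,262,.06))).items(): print(n,np.round(r,1))
im=c['image'];print(cast([[425,270]],c['K'],c['extrinsics'],.1),robot.read_state()['tool_pos'])
E
```

```text
green [3.993e+02 3.097e+02 3.000e-01 6.630e+01 3.060e+01]
white [419.6 114.1 -25.1  68.6  49.4]
kraft [431.4 -94.7  24.8  68.4  51.9]
orange [ 404.5 -327.1   20.4   68.2   52.5]
[[ 0.39382388 -0.1956945   0.1       ]] [0.26649832 0.53698728 0.21768947]
```

```bash
python3 -m inch '[80,-316,10,-19,100, 165,-632,10,-39,100,165,-632,10,-39,100,165,-632,10,-39,100,165,-632,10,-39,100,165,-632,10,-39,100,165,-632,10,-39,100,165,-632,10,-39,100,165,-632,10,-39,100,165,-632,10,-39,100]' 30
python3 - <<'E'
from h import *
c=np.load('pics/top0.npz');im=c['image'];print(im[270:296:3,178].tolist())
K,X=c['K'],c['extrinsics']
m=((im[...,1]>75)&(im[...,1]>1.6*im[...,2].astype(int))).astype(np.uint8);m[:255]=0;m[300:]=0;m[:,:155]=0;m[:,215:]=0
m=m|cv2.inRange(im,(90,140,140),(255,255,255))//255*(cv2.boxFilter(m,-1,(9,9),normalize=False)>5)
pts=cv2.findNonZero(m).reshape(-1,2);print(cv2.boundingRect(pts))
P=cast(pts,K,X,.086)[:,:2]*1000;print(cv2.minAreaRect(P.astype(np.float32)))
E
```

```text
t: 0.93
tool_pos: [0.3716, 0.1325, 0.2251]
orientation: [1.696, 2.644, 0.0]
force: [0.8, 0.5, 0.1]
opening: 0.093
gripper_force: 0.0
[[49, 104, 35], [103, 139, 139], [118, 157, 153], [120, 158, 156], [44, 98, 23], [52, 104, 36], [53, 109, 37], [104, 106, 114], [96, 101, 105]]
(162, 265, 34, 25)
((392.2586975097656, 308.8961181640625), (67.61903381347656, 49.043052673339844), 88.54312896728516)
```

```bash
python3 -m inch '[10,-40,0,0,100,20,-80,0,0,100,30,-120,0,0,100,40,-160,0,0,100,50,-195,0,0,100,60,-227,0,0,100,60,-227,0,0,100,60,-227,0,0,100,60,-227,0,0,100]'
cat >> h.py <<'E'
def pose():
    s=robot.read_state();o=s['orientation'];p=s['tool_pos']*1000
    a=2*np.degrees(np.arctan2(o[1],o[0]))-90
    return p,(a+90)%180-90,s
def go(x,y,yaw,z=None):
    p,a,s=pose();print('t %.1f now'%s['t'],p.round(1),'yaw %.1f'%a,'MOVE',round(x-p[0],1),round(y-p[1],1),None if z is None else round(z-p[2],1),'turn %.1f'%(yaw-a))
E
python3 - <<'E'
from h import *
go(431.4,-94.7,24.8,76)
s=robot.read_state();c=read_camera('wrist');cv2.imwrite('pics/w1.png',c['image'])
print(c['mount'].round(3).tolist(),c['K'].round(1).tolist())
E
```

```text
t: 1.68
tool_pos: [0.4315, -0.0923, 0.2248]
orientation: [-1.698, -2.642, -0.0]
force: [0.2, 0.0, -0.5]
opening: 0.0928
gripper_force: 0.0
t 1.7 now [431.5 -92.3 224.8] yaw 24.6 MOVE -0.1 -2.4 -148.8 turn 0.2
[[-0.0, -0.969, -0.247, 0.068], [1.0, -0.0, -0.0, 0.0], [0.0, -0.247, 0.969, -0.166], [0.0, 0.0, 0.0, 1.0]] [[277.3, 0.0, 322.0], [0.0, 277.3, 196.0], [0.0, 0.0, 1.0]]
```

View pics/w1.png

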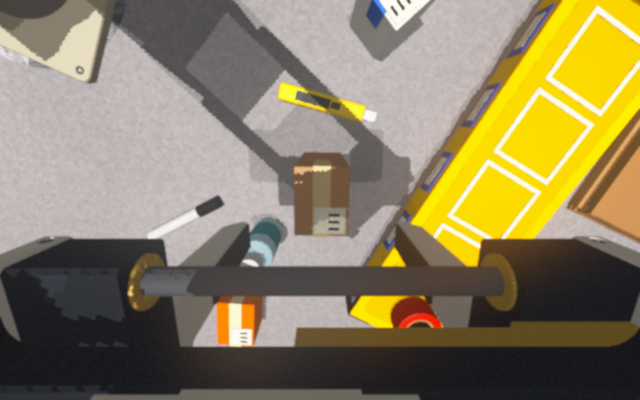

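The wrist view shows kraft at about (321,200), centred between the fingers and square to them, with the bottle at (263,245) clear of the left finger. I'll descend.

```bash
python3 -m inch '[0,-2,-30,0,100,0,-2,-60,0,100,0,-2,-90,0,100,0,-2,-115,0,100,0,-2,-135,0,100,0,-2,-146,0,100,0,-2,-149,0,100,0,-2,-149,0,100,0,-2,-149,0,100]'
python3 -m inch '[0,0,0,0,30,0,0,0,0,30,0,0,0,0,30,0,0,0,0,30,0,0,0,0,30,0,0,0,0,30,0,0,0,0,30,0,0,0,0,30,0,0,0,0,30]' 25
```

```text
t: 2.48
tool_pos: [0.4328, -0.0945, 0.0776]
orientation: [1.695, 2.643, 0.001]
force: [0.5, -0.1, -0.6]
opening: 0.0931
gripper_force: 0.0
t: 3.23
tool_pos: [0.4319, -0.0948, 0.0763]
orientation: [1.697, 2.644, -0.0]
force: [-0.4, -0.5, 0.1]
opening: 0.052
gripper_force: 24.9
```

```bash
python3 -m inch '[0,0,15,0,30,0,0,40,0,30,0,0,70,0,30,0,0,90,0,30,30,0,100,-3,30,60,0,100,-8,30,90,0,100,-12,30,120,10,100,-16,30,150,30,100,-20,30,180,55,100,-24,30]'
python3 -m inch '[20,30,0,-3,30,34,60,0,-5,30,38,95,0,-6,30,38,130,0,-6,30,38,160,0,-6,30,38,180,0,-6,30,38,190,0,-6,30,38,194,0,-6,30,38,194,0,-6,30,38,194,0,-6,30]'
python3 - <<'E'
from h import *
go(650.4,155.2,-4.9,136)
c=read_camera('top');cv2.imwrite('pics/t1.png',c['image'][90:220,150:500])
E
```

```text
t: 4.07
tool_pos: [0.6127, -0.0401, 0.175]
orientation: [-2.215, -2.226, 0.002]
force: [0.1, -0.2, -2.2]
opening: 0.0522
gripper_force: 24.9
t: 4.9
tool_pos: [0.6499, 0.1531, 0.1759]
orientation: [2.324, 2.113, -0.001]
force: [0.4, -0.6, -4.6]
opening: 0.0521
gripper_force: 24.9
t 4.9 now [649.9 153.1 175.9] yaw -5.4 MOVE 0.5 2.1 -39.9 turn 0.5
```

View pics/t1.png

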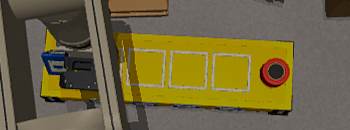

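The arm hides bay 1 here, as expected, and bays 2 to 4 are empty. I'll lower gently and watch the force.

```bash
python3 -m inch '[1,2,-12,0.5,30,1,2,-24,0.5,30,1,2,-32,0.5,30,1,2,-36,0.5,30,1,2,-38,0.5,30,1,2,-39,0.5,30,1,2,-39,0.5,30,1,2,-39,0.5,30]'
python3 -m inch '[0,0,-1,0,30,0,0,-1,0,30]'; python3 -c "
from h import *;go(650.4,155.2,-4.9,136)"
```

```text
t: 5.62
tool_pos: [0.6512, 0.1564, 0.1376]
orientation: [2.314, 2.124, 0.001]
force: [-0.5, -0.7, -3.0]
opening: 0.0521
gripper_force: 24.9
t: 5.78
tool_pos: [0.6511, 0.1564, 0.1365]
orientation: [2.314, 2.124, 0.001]
force: [0.6, -0.5, -3.5]
opening: 0.0521
gripper_force: 24.9
t 5.8 now [651.1 156.4 136.5] yaw -4.9 MOVE -0.7 -1.2 -0.5 turn -0.0
```

```bash
python3 -m inch '[-0.5,-1,-1,0,30,-0.5,-1,-1,0,30,-0.5,-1,-1,0,75,-0.5,-1,-1,0,95,-0.5,-1,-1,0,95,-0.5,-1,-1,0,95,-0.5,-1,-1,0,95]'
python3 -m inch '[0,0,15,0,100,0,0,45,0,100,0,0,80,0,100,0,0,115,0,100,-20,-5,130,0,100,-60,-10,130,-5,100,-100,-15,130,-10,100,-140,-20,130,-15,100,-180,-30,130,-20,100,-215,-40,130,-20,100]'
python3 -c "
from h import *;go(419.6,114.1,-25.1,56)"
```

```text
t: 6.37
tool_pos: [0.6504, 0.1552, 0.1352]
orientation: [2.314, 2.124, -0.0]
force: [-0.4, 0.3, -0.4]
opening: 0.0808
gripper_force: 0.0
t: 7.2
tool_pos: [0.4332, 0.1151, 0.2649]
orientation: [2.652, 1.683, -0.0]
force: [-1.0, -0.4, 0.7]
opening: 0.0931
gripper_force: 0.0
t 7.2 now [433.2 115.1 264.9] yaw -25.2 MOVE -13.6 -1.0 -208.9 turn 0.1
```

```bash
python3 -m inch '[-14,-1,-35,0,100,-14,-1,-75,0,100,-14,-1,-115,0,100,-14,-1,-145,0,100,-14,-1,-175,0,100,-14,-1,-195,0,100,-14,-1,-206,0,100,-14,-1,-209,0,100,-14,-1,-209,0,100,-14,-1,-209,0,100]'
python3 -m inch '[0,0,0,0,30,0,0,0,0,30,0,0,0,0,30,0,0,0,0,30,0,0,0,0,30,0,0,0,0,30,0,0,0,0,30,0,0,0,0,30,0,0,0,0,30]' 25
python3 -c "
from h import *;go(642.5,63.5,-4.9,117)"
```

```text
t: 8.03
tool_pos: [0.4225, 0.1145, 0.0577]
orientation: [2.647, 1.69, 0.003]
force: [-0.1, -0.1, -0.2]
opening: 0.093
gripper_force: 0.0
t: 8.78
tool_pos: [0.4213, 0.1144, 0.0563]
orientation: [-2.648, -1.69, 0.0]
force: [-0.6, 0.2, 2.1]
opening: 0.0518
gripper_force: 25.0
t 8.8 now [421.3 114.4  56.3] yaw -24.9 MOVE 221.2 -50.9 60.7 turn 20.0
```

```bash
python3 -m inch '[0,0,15,0,30,0,0,40,0,30,0,-5,70,0,30,0,-20,92,2,30,10,-40,100,6,30,35,-51,100,10,30,70,-51,100,14,30,105,-51,100,18,30,140,-51,100,20,30,175,-51,100,20,30]'
python3 -m inch '[25,0,0,0,30,40,0,0,0,30,46,0,-10,0,30,46,0,-22,0,30,46,0,-30,0,30,46,0,-35,0,30,46,0,-37,0,30,46,0,-37,0,30,46,0,-37,0,30]'
python3 -c "
from h import *;go(642.5,63.5,-4.9,116)"
```

```text
t: 9.62
tool_pos: [0.5977, 0.063, 0.1554]
orientation: [-2.312, -2.127, 0.001]
force: [0.6, -0.8, -0.9]
opening: 0.0521
gripper_force: 25.0
t: 10.37
tool_pos: [0.6421, 0.0634, 0.1197]
orientation: [2.314, 2.124, 0.0]
force: [-0.0, 0.4, -1.7]
opening: 0.0519
gripper_force: 25.0
t 10.4 now [642.1  63.4 119.7] yaw -4.9 MOVE 0.4 0.1 -3.7 turn -0.0
```

```bash
python3 -m inch '[0,0,-2,0,30,0,0,-4,0,30,0,0,-4.5,0,30,0,0,-4.5,0,75,0,0,-4.5,0,95,0,0,-4.5,0,95,0,0,-4.5,0,95,0,0,-4.5,0,95]'
python3 -m inch '[0,0,15,0,100,0,0,45,0,100,0,0,80,0,100,0,0,115,0,100,-20,15,140,1,100,-50,40,150,3,100,-80,65,150,5,100,-110,90,150,5,100,-140,115,150,5,100,-170,142,150,5,100]'
python3 - <<'E'
from h import *
go(392.3,308.9,0,36)
c=read_camera('top')
im,K,X=c['image'],c['K'],c['extrinsics']
cv2.imwrite('pics/t2.png',im)
E
```

```text
t: 11.03
tool_pos: [0.6424, 0.0633, 0.1147]
orientation: [-2.314, -2.124, -0.0]
force: [0.1, 0.2, -0.1]
opening: 0.0806
gripper_force: 0.0
t: 11.87
tool_pos: [0.471, 0.2059, 0.2649]
orientation: [2.22, 2.222, 0.001]
force: [-0.2, 1.3, 0.6]
opening: 0.0929
gripper_force: 0.0
t 11.9 now [471.  205.9 264.9] yaw 0.1 MOVE -78.7 103.0 -228.9 turn -0.1
```

View pics/t2.png

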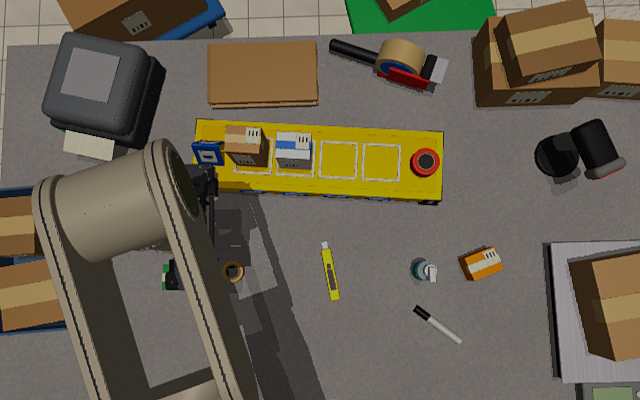

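Kraft (243,140) and white (294,147) stand square in bays 1 and 2, and the bottle (425,270) is undisturbed. Next is green, with a wrist view first.

```bash
python3 -m inch '[-20,30,0,0,100,-40,60,0,0,100,-60,85,-15,0,100,-79,103,-40,0,100,-79,103,-50,0,100,-79,103,-50,0,100,-79,103,-50,0,100]'
python3 - <<'E'
from h import *
p,a,s=pose();go(392.3,308.9,0,36)
c=read_camera('wrist');im=c['image'];cv2.imwrite('pics/w2.png',im[60:330,180:460])
from scipy.spatial.transform import Rotation as Ro
T=np.eye(4);T[:3,:3]=Ro.from_rotvec(s['orientation']).as_matrix();T[:3,3]=s['tool_pos']
X=np.linalg.inv(T@c['mount'])
m=((im[...,1]>1.5*im[...,2].astype(int))&(im[...,1]>1.3*im[...,0].astype(int))&(im[...,1]>50)).astype(np.uint8)
cs=max(cv2.findContours(cv2.morphologyEx(m,cv2.MORPH_CLOSE,np.ones((25,25))),0,1)[0],key=cv2.contourArea)
print(cv2.boundingRect(cs),cv2.minAreaRect((cast(cs.reshape(-1,2),c['K'],X,.086)[:,:2]*1000).astype(np.float32)))
E
```

```text
t: 12.5
tool_pos: [0.3934, 0.3078, 0.2145]
orientation: [2.219, 2.224, -0.002]
force: [0.7, -0.1, 0.7]
opening: 0.0932
gripper_force: 0.0
t 12.5 now [393.4 307.8 214.5] yaw 0.1 MOVE -1.1 1.1 -178.5 turn -0.1
(298, 153, 48, 64) ((392.76336669921875, 312.2449035644531), (51.08970260620117, 69.73834228515625), 0.1106666699051857)
```

View pics/w2.png

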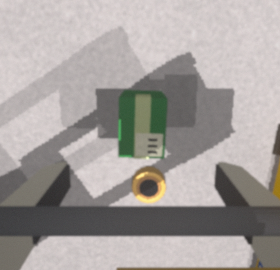

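Green is at crop (142,125), square between the fingers, with the tape roll at (149,186) beside it and outside the finger lines. I'll descend and grip.

```bash
python3 -m inch '[-1,2,-35,0,100,-1,2,-70,0,100,-1,2,-105,0,100,-1,2,-140,0,100,-1,2,-162,0,100,-1,2,-174,0,100,-1,2,-178,0,100,-1,2,-178,0,100,-1,2,-178,0,100]'
python3 -m inch '[0,0,0,0,30,0,0,0,0,30,0,0,0,0,30,0,0,0,0,30,0,0,0,0,30,0,0,0,0,30,0,0,0,0,30,0,0,0,0,30,0,0,0,0,30]' 25
python3 -c "
from h import *;go(634.7,-28.3,-4.9,96)"
```

```text
t: 13.3
tool_pos: [0.3941, 0.3109, 0.0388]
orientation: [2.22, 2.222, 0.004]
force: [-0.1, 0.4, 0.7]
opening: 0.093
gripper_force: 0.0
t: 14.05
tool_pos: [0.3925, 0.3104, 0.0369]
orientation: [2.219, 2.223, 0.0]
force: [0.9, -0.8, 1.5]
opening: 0.0518
gripper_force: 24.8
t 14.1 now [392.5 310.4  36.9] yaw 0.1 MOVE 242.2 -338.7 59.1 turn -5.0
```

```bash
python3 -m inch '[0,0,15,0,30,0,0,40,0,30,0,0,70,0,30,0,-10,92,0,30,0,-35,105,0,30,0,-70,110,0,30,5,-105,110,-2,30,10,-140,110,-4,30,15,-175,110,-5,30,20,-210,110,-5,30]'
python3 -m inch '[5,-35,0,0,30,10,-70,0,0,30,20,-100,0,0,30,40,-120,0,0,30,70,-129,0,0,30,105,-129,0,0,30,140,-129,0,0,30,175,-129,0,0,30,205,-129,0,0,30,222,-129,0,0,30]'
python3 -c "
from h import *;go(634.7,-28.3,-4.9,97)"
```

```text
t: 14.88
tool_pos: [0.4119, 0.0988, 0.1465]
orientation: [-2.315, -2.123, 0.0]
force: [0.5, 0.4, -3.0]
opening: 0.0522
gripper_force: 24.8
t: 15.72
tool_pos: [0.6365, -0.0287, 0.1455]
orientation: [-2.314, -2.124, 0.0]
force: [0.1, -0.3, -1.7]
opening: 0.0526
gripper_force: 24.8
t 15.7 now [636.5 -28.7 145.5] yaw -4.9 MOVE -1.8 0.4 -48.5 turn 0.0
```

```bash
python3 -m inch '[-1,0,-15,0,30,-1,0,-30,0,30,-1,0,-40,0,30,-1,0,-45,0,30,-1,0,-47,0,30,-1,0,-47,0,30,-1,0,-47,0,30]'; python3 -c "
from h import *;go(634.7,-28.3,-4.9,96)"
```

```text
t: 16.3
tool_pos: [0.6337, -0.0287, 0.1006]
orientation: [2.314, 2.124, 0.001]
force: [-0.2, -0.5, -1.4]
opening: 0.0524
gripper_force: 24.8
t 16.3 now [633.7 -28.7 100.6] yaw -4.9 MOVE 1.0 0.4 -4.6 turn 0.0
```

```bash
python3 -m inch '[1,0.5,-2,0,30,1,0.5,-4,0,30,1,0.5,-4.5,0,30,1,0.5,-4.5,0,75,1,0.5,-4.5,0,95,1,0.5,-4.5,0,95,1,0.5,-4.5,0,95,1,0.5,-4.5,0,95]'
python3 -m inch '[0,0,15,0,100,0,0,45,0,100,0,0,80,0,100,0,0,105,0,100,-20,-25,125,3,100,-45,-55,130,7,100,-70,-85,130,11,100,-95,-115,130,15,100,-120,-145,130,19,100,-145,-175,130,23,100]'
python3 -m inch '[-20,-30,0,1,100,-45,-60,0,2,100,-65,-90,-5,2,100,-80,-115,-15,2,100,-86,-123,-25,2,100,-86,-123,-25,2,100,-86,-123,-25,2,100]'
python3 - <<'E'
from h import *
p,a,s=pose();go(404.5,-327.1,20.4,20)
c=read_camera('wrist');im=c['image'];cv2.imwrite('pics/w3.png',im[60:330,180:460])
E
```

```text
t: 16.97
tool_pos: [0.6344, -0.0282, 0.0952]
orientation: [-2.314, -2.124, 0.0]
force: [0.1, -0.7, -0.1]
opening: 0.081
gripper_force: 0.0
t: 17.8
tool_pos: [0.4881, -0.2042, 0.2254]
orientation: [1.839, 2.546, 0.0]
force: [0.9, 0.2, 1.1]
opening: 0.0927
gripper_force: 0.0
t: 18.38
tool_pos: [0.4031, -0.3255, 0.1994]
orientation: [-1.8, -2.572, -0.002]
force: [0.4, 0.1, 1.2]
opening: 0.093
gripper_force: 0.0
t 18.4 now [ 403.1 -325.5  199.4] yaw 20.0 MOVE 1.4 -1.6 -179.4 turn 0.4
```

View pics/w3.png

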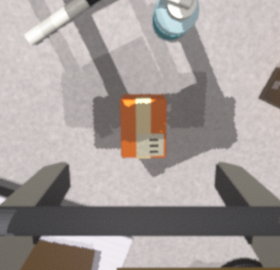

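Orange is at crop (143,127), square between the fingers, with the bottle at (175,15) well clear.

```bash
python3 -m inch '[1,-1.5,-35,0.4,100,1,-1.5,-70,0.4,100,1,-1.5,-105,0.4,100,1,-1.5,-140,0.4,100,1,-1.5,-162,0.4,100,1,-1.5,-174,0.4,100,1,-1.5,-178,0.4,100,1,-1.5,-178,0.4,100,1,-1.5,-178,0.4,100]'
python3 -m inch '[0,0,0,0,30,0,0,0,0,30,0,0,0,0,30,0,0,0,0,30,0,0,0,0,30,0,0,0,0,30,0,0,0,0,30,0,0,0,0,30,0,0,0,0,30]' 25
python3 -c "
from h import *;go(626.8,-119.8,-4.9,80)"
```

```text
t: 19.18
tool_pos: [0.4059, -0.3283, 0.0241]
orientation: [1.788, 2.58, -0.001]
force: [-0.4, -0.5, 0.3]
opening: 0.093
gripper_force: 0.0
t: 19.93
tool_pos: [0.4044, -0.3277, 0.0223]
orientation: [1.791, 2.581, 0.0]
force: [-0.1, -0.1, 1.4]
opening: 0.0519
gripper_force: 25.0
t 19.9 now [ 404.4 -327.7   22.3] yaw 20.5 MOVE 222.4 207.9 57.7 turn -25.4
```

```bash
python3 -m inch '[0,0,15,0,30,0,0,40,0,30,0,0,75,0,30,5,0,105,0,30,25,0,120,-4,30,55,0,120,-9,30,90,5,120,-14,30,125,20,120,-19,30,155,40,120,-24,30,180,65,120,-25.4,30]'
python3 -m inch '[20,30,0,0,30,34,60,0,0,30,42,95,0,0,30,42,120,0,0,30,42,136,0,0,30,42,142,-10,0,30,42,142,-30,0,30,42,142,-50,0,30,42,142,-55,0,30,42,142,-57,0,30]'
python3 -m inch '[0,0,0,0,30,0,0,0,0,30]'
python3 -c "
from h import *;go(626.8,-119.8,-4.9,81.5)"
```

```text
t: 20.77
tool_pos: [0.5859, -0.2625, 0.1415]
orientation: [-2.321, -2.117, 0.0]
force: [-0.2, -1.0, -1.4]
opening: 0.0518
gripper_force: 25.0
t: 21.6
tool_pos: [0.6246, -0.1215, 0.0831]
orientation: [-2.313, -2.121, 0.004]
force: [0.8, -1.5, -1.7]
opening: 0.0519
gripper_force: 25.0
t: 21.77
tool_pos: [0.6268, -0.1216, 0.086]
orientation: [2.315, 2.123, 0.001]
force: [-0.4, 0.4, -0.8]
opening: 0.0519
gripper_force: 25.0
t 21.8 now [ 626.8 -121.6   86. ] yaw -5.0 MOVE 0.0 1.8 -4.5 turn 0.1
```

```bash
python3 -m inch '[0,1.5,-2,0,30,0,1.5,-3.5,0,30,0,1.5,-4.5,0,30,0,1.5,-4.5,0,75,0,1.5,-4.5,0,95,0,1.5,-4.5,0,95,0,1.5,-4.5,0,95,0,1.5,-4.5,0,95]'
python3 -m inch '[0,0,15,0,100,0,0,45,0,100,0,0,80,0,100,0,0,115,0,100,-15,-25,145,0,100,-40,-60,160,0,100,-70,-95,160,5,100,-100,-130,160,10,100,-130,-165,160,15,100,-155,-195,160,20,100]'
python3 -m inch '[-20,-30,0,0,100,-40,-60,0,0,100,-60,-90,0,0,100,-60,-90,0,0,100]'
python3 - <<'E'
from h import *
c=read_camera('top');im,K,X=c['image'],c['K'],c['extrinsics'];cv2.imwrite('pics/t3.png',im[100:220,170:470].repeat(2,0).repeat(2,1))
B=[[650.4,155.2],[642.5,63.5],[634.7,-28.3],[626.8,-119.8]]
Z=[.2,.172,.146,.12];g=im[...,1].astype(int)
sp={n:(*proj([b[0]/1000,b[1]/1000,z],K,X)[0].round().astype(int),z) for n,b,z in zip(('kraft','white','green','orange'),B,Z)}
print({k:v[:2] for k,v in sp.items()})
E
```

```text
t: 22.43
tool_pos: [0.6264, -0.1192, 0.0807]
orientation: [-2.314, -2.124, 0.0]
force: [0.8, 0.4, 0.4]
opening: 0.0805
gripper_force: 0.0
t: 23.27
tool_pos: [0.4794, -0.3042, 0.2411]
orientation: [1.904, 2.498, -0.0]
force: [0.2, -0.6, -0.6]
opening: 0.0926
gripper_force: 0.0
t: 23.6
tool_pos: [0.4168, -0.3979, 0.2407]
orientation: [1.917, 2.489, -0.004]
force: [0.6, 1.7, 0.4]
opening: 0.0929
gripper_force: 0.0
{'kraft': (np.int64(243), np.int64(139)), 'white': (np.int64(292), np.int64(145)), 'green': (np.int64(339), np.int64(150)), 'orange': (np.int64(384), np.int64(156))}
```

View pics/t3.png

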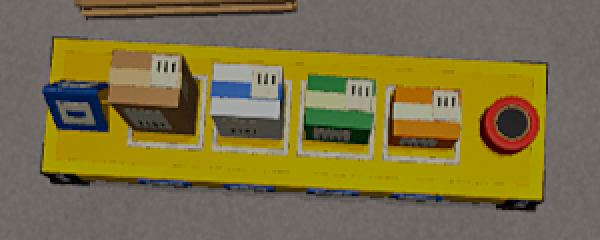

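All four stand in order beside the sign, with kraft at crop (152,75), white (247,90), green (340,98) and orange (426,107). I'll measure the offsets from the bay centres.

Run:
```python
from h import *
c=read_camera('top');im,K,X=c['image'],c['K'],c['extrinsics']
hsv=cv2.cvtColor(im,cv2.COLOR_BGR2HSV);H,S,V=cv2.split(hsv)
th=-4.9*np.pi/180;ax=np.array([np.cos(th),np.sin(th)]);ay=np.array([-np.sin(th),np.cos(th)])
B=[[650.4,155.2],[642.5,63.5],[634.7,-28.3],[626.8,-119.8]]
lab=(S<70)&(V>110)
M={'kraft':(((H<19)&(S>60)&(V>120))|((S<110)&(V>130)),.2,(243,137)),
'white':(((S<60)&(V>165))|((H>95)&(H<130)&(S>90)&(V>120)),.172,(292,145)),
'green':(((H>45)&(H<85)&(S>90)&(V>85))|((S<110)&(V>130)),.146,(340,150)),
'orange':(((H<19)&(S>150)&(V>150))|((S<110)&(V>130)),.12,(384,154))}
for (n,(m,z,(u,v))),b in zip(M.items(),B):
    w=np.zeros(V.shape,np.uint8);w[v-15:v+14,u-22:u+22]=m[v-15:v+14,u-22:u+22]
    w=cv2.morphologyEx(w,cv2.MORPH_OPEN,np.ones((3,3)))
    nn,l,st,ce=cv2.connectedComponentsWithStats(w,connectivity=4);k=1+st[1:,4].argmax()
    pts=cv2.findNonZero((l==k).astype(np.uint8)).reshape(-1,2)
    P=cast(pts,K,X,z)[:,:2]*1000
    (cx,cy),wh,ang=cv2.minAreaRect(P.astype(np.float32));d=np.array([cx,cy])-b
    print(n,st[k,4],'centre',round(cx,1),round(cy,1),'size',np.round(wh,1),'ang',round(ang,1),'off bay x,y',round(d@ax,1),round(d@ay,1))
```

```text
kraft 806 centre 652.0 156.2 size [68.3 46.8] ang 88.2 off bay x,y 1.5 1.1
white 247 centre 625.2 63.0 size [65.2 14.6] ang 84.4 off bay x,y -17.2 -2.0
green 800 centre 634.8 -27.4 size [73.9 50.9] ang 88.0 off bay x,y -0.0 0.9
orange 484 centre 631.7 -119.7 size [67.3 39.6] ang 88.3 off bay x,y 4.9 0.5
```

```bash
python3 -c "
from plant import job;print(job.close_job())"
```

```text
the job is handed in; nothing more can be done
None
```

I put all four parcels on the shelf and handed the job in at about 24 s: kraft in bay 1 beside the sign, then white, green and orange in bays 2 to 4, upright and released, with the bottle left untouched. The last top view showed them in order and looking square. My top-face fit was clean only for kraft and green (each within about 2 mm of its bay centre); for white and orange I relied on the gripper's release pose and the picture.

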